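# Close up the artist's chest

## Robot

A 6-joint arm with a two-finger parallel gripper is mounted at the origin on the work surface. World frame = base frame: x ahead of the robot, y to its left, z up, the work surface at z = 0. Lengths are in m, angles in rad, forces in N, time in s.
With the tool pointing down it reaches from about 0.3 to 0.775 m from the base axis. Payload 14.6 kg.
Tool frame: the origin (TCP) lies midway between the tips of the shut fingers; the grasp point (between the pads) lies 19 mm behind it; z points along the fingers, y is the line along which they close (so a half turn about z gives the same grasp; the last joint's range is limited). The gripper opens to 94 mm and grips with 3 to 60 N. Pads are 16 mm wide; open, the fingers measure 119 mm over their backs; the gripper's body (75 mm by 177 mm) begins 78 mm behind the grasp point.
Start: joints at [1.135, 0.3, 1.521, -0, 1.321, -0.067], TCP at [0.198, 0.513, 0.205] pointing down, gripper open.
Joint ranges: [-3.03, 3.03], [-0.79, 2.21], [0.23, 2.52], [-1.04, 4.18], [0, 3.07], [-2.55, 2.55]. Speed limits (rad/s): [2.22, 2.22, 2.57, 3.14, 3.14, 3.14].

## Interface

Orientations are given as [roll, pitch, yaw] about the fixed x, y, z axes, in that order (R = Rz(yaw) Ry(pitch) Rx(roll)).
In Python, from station import monitor, optics, hand_in gives the robot as it stands.
- The arm moves only by the tool step_arm, never from a script. Its argument "rows" is text: rows parted by semicolons, each of 7 numbers parted by spaces: the closure, from -1 (fully open) to 1 (shut), then the shift along the tool's x, y, z scaled (see below), then the turn, a rotation vector about the tool's x, y, z scaled (see below). A call has exactly 8 rows; each row shifts and turns the commanded pose from where the row before left it, along the tool's axes as they then stand; what a row does not reach is not made up. The controller multiplies each number of a shift by 250 mm and each number of a turn by 120 degrees. A row lasts 1/12 s, in which the tool goes at most 41.7 mm and 7.16 degrees, less where a joint would pass 70% of its speed; a pose out of reach is approached as far as the arm can. A call with a number of a shift or a turn outside -1 to 1 is refused whole. A call with a gripper value outside its range is refused whole. The fingers move at their own pace and stop on an object; "newtons" is the grip in N (left out, the last holds). Time passes only in rows, so rows that do not move let the fingers close, or fill a call up. It gives the time, the measured TCP pose, the force, the opening and the grip force at its end, in the units of the state.
- monitor.read_state(): the state, without advancing time (a new reading comes with each control period).
- optics.snapshot(name): name is "scene" or "top" or "wrist"; returns (picture, depth): 400x640x3 uint8, red, green, blue; 400x640 float32, m along the optical axis (not along the pixel's ray), 0 where there is no reading.
- optics.camera_params(name): a dict with "mtx" (3x3 intrinsics, pixels), "k1" (the pictures are not rectified: a ray, as slopes to the right and down, at radius r is drawn at 1 + k1 r^2 times it, then the intrinsics apply), "extrinsics" (4x4, takes a point from camera to world coordinates); the wrist camera has in their place "tool_from_camera" (4x4, takes a point from camera to tool coordinates, whose origin is the TCP and whose axes are the flange's). Camera axes: x right, y down, z forward; pixel columns grow to the right and rows downward; lengths in m; the calibration is good to about 2 mm. A picture is of the moment at which its call begins: read the wrist's pose just before it. camera_params takes no time and is no camera call.
- hand_in(): hands the job in; it is judged then, once.
The state is a dict: "clock": time; "joint_pos": joint angles; "joint_velocities": joint speeds; "tau": joint torques, N m; "tcp_pos": TCP position; "tcp_rot": TCP orientation; "ft_force": force on the tool from outside, world axes, zero at the start; "moment": the same for the moment, N m; "width": opening from 0.0 (shut) to 1.0 (fully open); "gripper_force": force on a finger pad.
Only numpy, scipy, OpenCV 4.12 (cv2) and the standard library are available. Lean on these libraries where they do the work, as an engineer would, in place of code of your own. Each camera call takes 0.05 s, during which the arm holds its last target. There are 200 camera calls.

## Task

Close up the small wooden artist's chest on the studio bench by pushing with the fingertips: push both of its open drawers fully home (in either order), and only then push the lid down until it is fully shut, without slamming it. Work gently, with nothing picked up: the little clay pot must stay standing in its drawer untouched, and the other things on the bench must stay where they are.

Things in the scene. Friction and masses are not known exactly. Their poses are not given: they have to be found in the camera images.
- chest: fixed wooden box with two drawers side by side in its front and a hinged lid on top: 200 mm deep (its x), 300 mm wide (its y), rim at z 82 mm. Origin: centre of its underside; its x points from the drawer fronts to the back where the lid is hinged, its y to the left seen from the drawer side, z up. Its yaw is about 1.2 to 1.7, so the drawer fronts look mainly towards world -y
- drawer_left (a joint): left drawer (chest y = +73.5 mm), slides along chest -x: 0 = shut, opening in m, up to 0.13. About 1.5 N of sliding friction, a rigid stop at 0. It stays where it is left
- drawer_right (a joint): right drawer (chest y = -73.5 mm), as the left one
- drawer_left_front (a point): middle of the top edge of the left drawer's outer front face. The plain pale wooden front is 142 mm wide and 62 mm high, from z 6 to 68 mm above the bench; flat and free to push on, except for a brass knob (12 mm across, 14 mm proud) at its middle, 28 mm above the bench. The drawer is an open tray behind it, walls 5 mm, floor at z 11 mm. Shut, the face lies at chest x = -100 mm. Axes as the chest
- drawer_right_front (a point): the same point of the right drawer
- lid (a joint): lid angle: 0 = shut, flat on the rim; grows as it rises; starts at 1.0 to 1.3 rad (free edge up, leaning a little over the chest towards the drawers). Stop at 1.6. A stiff friction hinge (about 0.6 N m) holds it at any angle, the lid weighs 0.35 kg: some 1 to 4 N at the free edge push it down
- lid_hinge (a point): middle of the hinge line at the back of the chest (chest x = +100 mm, z 83 mm). The hinge line runs along chest y. This frame turns with the lid; with the lid shut its axes are the chest's
- lid_edge (a point): middle of the free edge of the lid, on its outer (upper when shut) face: 200 mm from the hinge line. The lid is a plain flat board 200 x 304 x 10 mm; shut, its upper face lies at z 93 mm. This frame turns with the lid
- pinch_pot: loose terracotta pot, 42 mm across, 34 mm high, standing on the floor of the left drawer; origin: centre of its underside
- rib: loose wooden shaping rib, 35 x 65 x 8 mm, lying in the right drawer; origin: centre of its underside
- blue_jar: loose lidded blue glaze jar, 56 mm across, 75 mm high, on the bench behind the chest; origin: centre of its underside
- green_jar: loose green glaze jar with a black cap, 56 mm across, 75 mm high, on the bench behind the chest; origin: centre of its underside
- mug: loose white mug, 76 mm across, 85 mm high; origin: centre of its underside
- dish: loose grey bowl, 170 mm across, 45 mm high; origin: centre of its underside
- phone: loose black phone, 150 x 73 x 9 mm, lying flat; origin: centre of its underside
- tub: loose white lidded tub, 132 mm across, 134 mm high; origin: centre of its underside
Things that resemble listed ones, but are neither listed nor needed, are in the scene too. Of the things like the rib, leave any that is turquoise; of the rest the smaller one is meant.

How it is judged:
By the outcome, as a careful person would: the job done as asked, in the order asked, and still so for the second after the job is handed in, with the robot touching nothing.
It also fails if it takes over 64 s, if anything falls off the work surface, if the arm or the gripper's body presses on something with over 40 N, if the wrist force passes 120 N, or if a joint passes its speed limit or range.

## Working session

There is one attempt and no reset: what is moved stays moved. The work goes in short steps, Python scripts to look and compute and a tool call to move; the robot and the scene stay as the last step left them, time stands still between calls to the robot, and variables do not carry over. Pictures are saved under pics/ and viewed, at most 10 in all, crops included, and the job is handed in when it is done.

Besides the shell and the picture viewer there is one more tool, called after ">>>" as name(argument=value, ...) on one line, values as JSON. step_arm: Moves the arm, as the interface text tells. Its arguments: {"type":"object","properties":{"rows":{"type":"string"},"newtons":{"type":"number"}},"required":["rows"]}

```bash
mkdir -p pics
cat > h.py <<'E'
import numpy as np, cv2
from station import monitor, optics, hand_in
def snap(n,f):
    p,d=optics.snapshot(n); cv2.imwrite(f'pics/{f}.png',p[:,:,::-1]); np.save(f'pics/{f}.npy',d); return p,d
def world(n,pts,d,T=None):
    c=optics.camera_params(n); K=np.array(c['mtx']); E=np.array(c['extrinsics']) if T is None else T
    out=[]
    for u,v in pts:
        u,v=int(u),int(v); w=d[max(v-1,0):v+2,max(u-1,0):u+2]; w=w[w>0]; z=np.median(w) if w.size else 0
        x=cv2.undistortPoints(np.array([[[u,v]]],float),K,np.array([c['k1'],0,0,0.]))[0,0]
        out.append((E@np.array([x[0]*z,x[1]*z,z,1]))[:3])
    return np.array(out)
E
python3 - <<'E'
from h import *
print(monitor.read_state())
snap('top','t0');snap('scene','s0')
E
```

```text
{'clock': 0.0, 'joint_pos': array([ 1.13541794e+00,  3.00480472e-01,  1.52158756e+00, -3.10523514e-05,
        1.32069184e+00, -6.65993186e-02]), 'joint_velocities': array([-0.00020383, -0.0006287 , -0.00086591,  0.00026335, -0.00171527,
       -0.00096406]), 'tau': array([-2.60705401e-04, -5.31807518e+01, -3.52745819e+01,  7.08202645e-02,
        2.43411079e-02, -1.21746898e-04]), 'tcp_pos': array([0.19816051, 0.51277837, 0.20487845]), 'tcp_rot': array([-3.14042602e+00, -4.76682187e-05,  2.77282126e+00]), 'ft_force': array([-0.64973205, -0.69997514, -0.20001281]), 'moment': array([-0.01600356,  0.00324678, -0.0432114 ]), 'gripper_force': 0.0, 'width': 1.0006349312755551}
```

View pics/t0.png

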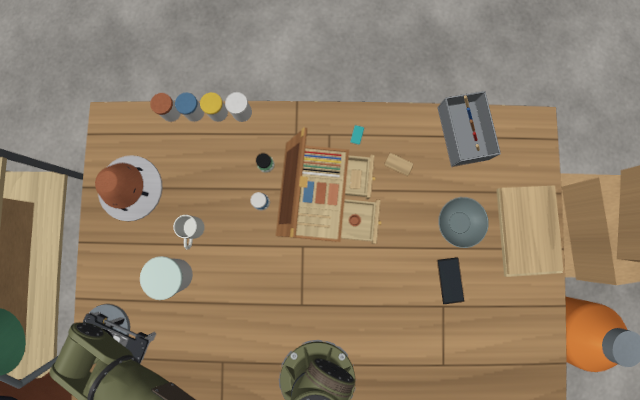

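View pics/s0.png

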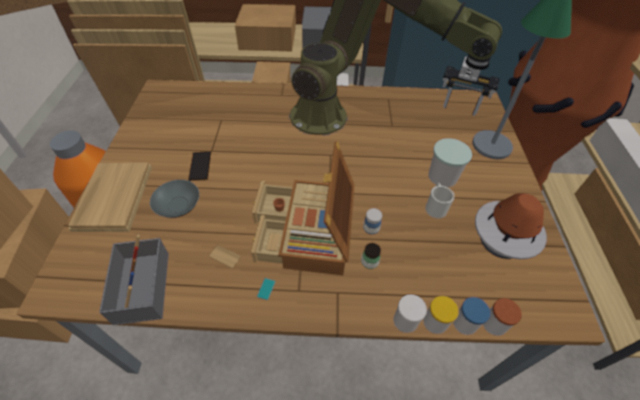

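Run:
```python
from h import *
p=cv2.imread('pics/t0.png')
cv2.imwrite('pics/c0.png',cv2.resize(p[120:250,230:430],None,fx=4,fy=4,interpolation=cv2.INTER_CUBIC))
c=optics.camera_params('top');print(c)
```

```text
{'mtx': array([[378.76209755,   0.        , 321.9135919 ],
       [  0.        , 378.76209755, 205.82267589],
       [  0.        ,   0.        ,   1.        ]]), 'k1': -0.0730994288189769, 'extrinsics': array([[ 0.01368748, -0.99474595,  0.10145511,  0.44450809],
       [-0.99988085, -0.01289222,  0.00849016, -0.02028604],
       [-0.00713757, -0.10155923, -0.99480389,  1.2862943 ],
       [ 0.        ,  0.        ,  0.        ,  1.        ]])}
```

View pics/c0.png

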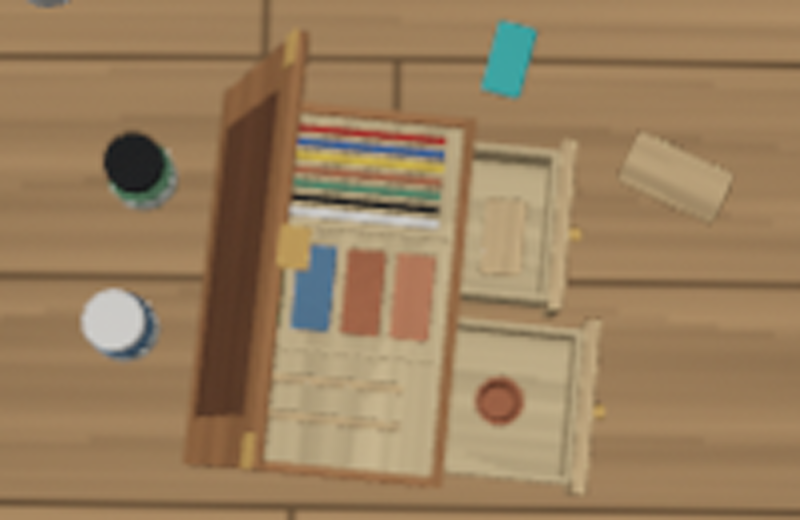

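Run:
```python
from h import *
d=np.load('pics/t0.npy')
P=[('rimFR',470,122),('rimFL',438,482),('rfrontT',570,145),('rfrontB',556,308),('lfrontT',594,322),('lfrontB',580,490),('lidTR',303,36),('lidTL',226,92),('lidBL',190,462),('lidBR',258,464),('lidmidR',280,260),('lidmidL',215,270),('lidmidin',240,270),('pot',498,400),('chest in',420,160),('tub',-1,0),('phone',0,0)]
P=[(n,230+x/4,120+y/4) for n,x,y in P[:-2]]+[('tub',160,278),('mug',186,225),('phone',451,280),('dish',463,222),('blue',259,200)]
for (n,u,v),w in zip(P,world('top',[p[1:] for p in P],d)): print(n,round(u),round(v),np.round(w,3))
# cloud
c=optics.camera_params('top');K=np.array(c['mtx']);E=np.array(c['extrinsics'])
uu,vv=np.meshgrid(np.arange(270,400),np.arange(115,255))
x=cv2.undistortPoints(np.stack([uu.ravel(),vv.ravel()],1).astype(float)[:,None],K,np.array([c['k1'],0,0,0.]))[:,0]
z=d[vv.ravel(),uu.ravel()]
W=np.c_[x*z[:,None],z,np.ones(len(z))]@E.T
W=W[z>0][:,:3]; np.save('pics/W.npy',W)
m=(W[:,2]>.11)&(W[:,1]>-.1)&(W[:,2]<.35)&(W[:,0]>.3); L=W[m]
print(m.sum(),L.min(0),L.max(0))
for r in range(5):
    C=L.mean(0);U,S,V=np.linalg.svd(L-C,full_matrices=False);L=L[abs((L-C)@V[2])<.006]
print(len(L),C,V, L.min(0),L.max(0))
# drawer fronts: points z .06-.075, y<-.1
F=W[(W[:,2]>.058)&(W[:,2]<.078)&(W[:,1]<-.0)]
h=(W[:,2]>.076)&(W[:,2]<.09); 
for f in (F,W[h]): print(len(f),f.min(0),f.max(0))
cv2.imwrite('pics/z.png',0*p) if 0 else None
```

```text
rimFR 348 150 [ 0.751 -0.089  0.082]
rimFL 340 240 [ 0.459 -0.066  0.082]
rfrontT 372 156 [ 0.735 -0.172  0.07 ]
rfrontB 369 197 [ 0.604 -0.166  0.036]
lfrontT 378 200 [ 0.59  -0.191  0.068]
lfrontB 375 242 [ 0.454 -0.182  0.066]
lidTR 306 129 [0.76  0.038 0.272]
lidTL 286 143 [0.769 0.109 0.092]
lidBL 278 236 [0.472 0.129 0.103]
lidBR 294 236 [0.466 0.062 0.27 ]
lidmidR 300 185 [0.604 0.048 0.274]
lidmidL 284 188 [0.618 0.11  0.137]
lidmidin 290 188 [0.607 0.081 0.211]
pot 354 220 [ 0.528 -0.118  0.015]
chest in 335 160 [ 0.717 -0.05   0.082]
tub 160 278 [0.334 0.482 0.134]
mug 186 225 [0.503 0.455 0.005]
phone 451 280 [ 0.331 -0.445  0.011]
dish 463 222 [ 0.526 -0.491  0.006]
blue 259 200 [0.584 0.193 0.076]
1953 [0.46573454 0.02996495 0.11123613] [0.76750363 0.12820199 0.27748104]
1804 [0.61218139 0.07915027 0.21213614] [[-0.99561939  0.09134867 -0.01993631]
 [-0.05247863 -0.3694945   0.92774986]
 [ 0.07738236  0.92473198  0.37266974]] [0.46573454 0.03752281 0.11123613] [0.76750363 0.12820199 0.27748104]
1657 [ 0.45118037 -0.19517891  0.05800068] [ 7.58623844e-01 -2.34923977e-05  7.79959393e-02]
2390 [ 0.4559574  -0.09245768  0.07600156] [0.76596419 0.16139967 0.08990857]
```

>>> step_arm(rows="1 0 0 -0.16 0 0 0.059;1 0 0 -0.16 0 0 0.059;1 0 0 -0.16 0 0 0.059;1 0 0 -0.16 0 0 0.059;1 0 0 0 0 0 0.059;1 0 0 0 0 0 0.059;1 0 0 0 0 0 0.059;1 0 0 0 0 0 0.059", newtons=10)

```text
clock: 0.77
tcp_pos: [0.1982, 0.513, 0.3652]
tcp_rot: [-3.141, 0.0, 1.778]
ft_force: [-0.1, -0.1, -0.3]
width: 0.469
gripper_force: 0.0
```

>>> step_arm(rows="1 0 0 0 0 0 0.048;1 0 0 0 0 0 0.048;1 0 0 0 0 0 0.047;1 -0.137 0.073 0 0 0 0;1 -0.137 0.073 0 0 0 0;1 -0.137 0.073 0 0 0 0;1 -0.137 0.073 0 0 0 0;1 -0.137 0.073 0 0 0 0")

```text
clock: 1.43
tcp_pos: [0.2746, 0.3328, 0.3651]
tcp_rot: [-3.141, 0.0, 1.485]
ft_force: [1.1, 1.0, 0.3]
width: 0.006
gripper_force: 0.0
```

>>> step_arm(rows="1 -0.136 0.073 0 0 0 0;1 -0.136 0.073 0 0 0 0;1 -0.136 0.073 0 0 0 0;1 -0.136 0.073 0 0 0 0;1 -0.136 0.073 0 0 0 0;1 -0.136 0.073 0 0 0 0;1 -0.136 0.073 0 0 0 0;1 -0.136 0.073 0 0 0 0")

```text
clock: 2.1
tcp_pos: [0.3967, 0.0491, 0.3655]
tcp_rot: [3.141, -0.0, 1.485]
ft_force: [0.6, 0.8, -0.7]
width: 0.006
gripper_force: 0.0
```

>>> step_arm(rows="1 -0.136 0.073 0 0 0 0;1 -0.136 0.073 0 0 0 0;1 -0.136 0.073 0 0 0 0;1 -0.136 0.073 0 0 0 0;1 -0.136 0.073 0 0 0 0;1 -0.136 0.073 0 0 0 0;1 -0.136 0.073 0 0 0 0;1 -0.136 0.073 0 0 0 0")

```text
clock: 2.77
tcp_pos: [0.5189, -0.2345, 0.365]
tcp_rot: [-3.141, -0.0, 1.484]
ft_force: [0.8, -0.2, 0.3]
width: 0.005
gripper_force: 0.0
```

Run:
```python
from h import *
from scipy.spatial.transform import Rotation as R
s=monitor.read_state(); print(s['tcp_pos'],s['tcp_rot'])
p,d=snap('wrist','w1')
T=np.eye(4);T[:3,:3]=R.from_euler('xyz',s['tcp_rot']).as_matrix();T[:3,3]=s['tcp_pos']
np.save('pics/w1T.npy',T@np.array(optics.camera_params('wrist')['tool_from_camera']))
snap('top','t1')
```

```text
[ 0.51891336 -0.23451332  0.36503687] [-3.14113256e+00 -2.50047783e-04  1.48447532e+00]
```

View pics/w1.png

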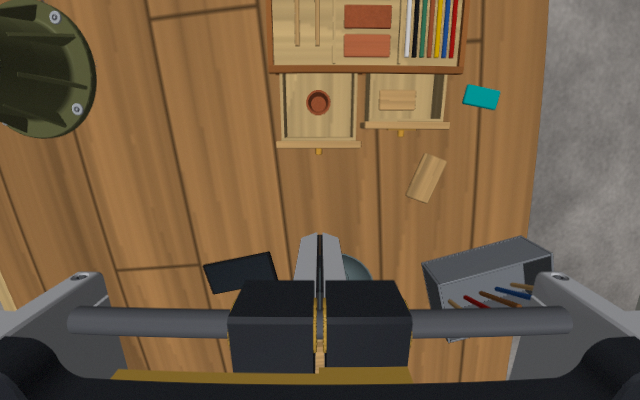

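Run:
```python
from h import *
T=np.load('pics/w1T.npy');d=np.load('pics/w1.npy')
P=[(279,145),(300,145),(335,145),(357,145),(365,124),(385,124),(430,123),(447,122),(280,71),(460,69),(318,151),(401,132)]
for p,w in zip(P,world('wrist',P,d,T)): print(p,np.round(w,4))
P=[(300,v) for v in range(139,151)]+[(385,v) for v in range(118,131)]
for p,w in zip(P,world('wrist',P,d,T)): print(p,np.round(w,4))
```

```text
(279, 145) [ 0.4552 -0.1794  0.067 ]
(300, 145) [ 0.4902 -0.1825  0.0677]
(335, 145) [ 0.5483 -0.1876  0.0676]
(357, 145) [ 0.5849 -0.1908  0.0673]
(365, 124) [ 0.5999 -0.1581  0.0666]
(385, 124) [ 0.6326 -0.1608  0.0676]
(430, 123) [ 0.7071 -0.1651  0.0672]
(447, 122) [ 0.7359 -0.1656  0.0662]
(280, 71) [ 0.4724 -0.0684  0.0818]
(460, 69) [ 0.7484 -0.0873  0.0809]
(318, 151) [ 0.5188 -0.1977  0.034 ]
(401, 132) [ 0.6684 -0.1771  0.0328]
(300, 139) [ 0.4904 -0.1732  0.0557]
(300, 140) [ 0.4903 -0.1748  0.0562]
(300, 141) [ 0.4908 -0.1761  0.0664]
(300, 142) [ 0.4908 -0.1776  0.068 ]
(300, 143) [ 0.4905 -0.1793  0.0673]
(300, 144) [ 0.4904 -0.1809  0.0676]
(300, 145) [ 0.4902 -0.1825  0.0677]
(300, 146) [ 0.49   -0.1842  0.0671]
(300, 147) [ 0.4899 -0.1858  0.0671]
(300, 148) [ 4.846e-01 -1.919e-01 -4.000e-04]
(300, 149) [ 0.4844 -0.1937 -0.0007]
(300, 150) [ 4.843e-01 -1.956e-01 -1.000e-04]
(385, 118) [ 0.6454 -0.1507  0.0122]
(385, 119) [ 0.6354 -0.1528  0.056 ]
(385, 120) [ 0.6353 -0.1544  0.0564]
(385, 121) [ 0.6349 -0.156   0.0577]
(385, 122) [ 0.6329 -0.1576  0.0668]
(385, 123) [ 0.6325 -0.1592  0.068 ]
(385, 124) [ 0.6326 -0.1608  0.0676]
(385, 125) [ 0.6325 -0.1624  0.0676]
(385, 126) [ 0.6325 -0.1639  0.0676]
(385, 127) [ 0.6325 -0.1655  0.0672]
(385, 128) [ 0.6329 -0.1672  0.0655]
(385, 129) [ 0.6473 -0.1705  0.0011]
(385, 130) [ 6.476e-01 -1.723e-01 -5.000e-04]
```

>>> step_arm(rows="1 0 0 0.158 0 0 0;1 0 0 0.158 0 0 0;1 0 0 0.158 0 0 0;1 0 0 0.158 0 0 0;1 0 0 0.158 0 0 0;1 0 0 0.158 0 0 0;1 0 0 0.158 0 0 0;1 0 0 0.158 0 0 0")

```text
clock: 3.53
tcp_pos: [0.5182, -0.2318, 0.0479]
tcp_rot: [3.141, 0.0, 1.485]
ft_force: [1.2, -0.8, 0.0]
width: -0.001
gripper_force: 0.0
```

>>> step_arm(rows="1 0.04 0 0 0 0 0;1 0.03 0 0 0 0 0;1 0.02 0 0 0 0 0;1 0.01 0 0 0 0 0;1 0.01 0 0 0 0 0;1 0.01 0 0 0 0 0;1 0.01 0 0 0 0 0;1 0.01 0 0 0 0 0")

```text
clock: 4.2
tcp_pos: [0.5219, -0.1978, 0.0501]
tcp_rot: [3.141, 0.001, 1.485]
ft_force: [0.4, -2.3, 1.1]
width: 0.007
gripper_force: 0.9
```

>>> step_arm(rows="1 0.012 0 0 0 0 0;1 0.016 0 0 0 0 0;1 0.02 0 0 0 0 0;1 0.02 0 0 0 0 0;1 0.02 0 0 0 0 0;1 0.02 0 0 0 0 0;1 0.02 0 0 0 0 0;1 0.02 0 0 0 0 0")

```text
clock: 4.87
tcp_pos: [0.5248, -0.1602, 0.0494]
tcp_rot: [-3.142, -0.0, 1.485]
ft_force: [1.3, -1.6, 1.8]
width: 0.003
gripper_force: 0.9
```

>>> step_arm(rows="1 0.02 0 0 0 0 0;1 0.02 0 0 0 0 0;1 0.02 0 0 0 0 0;1 0.02 0 0 0 0 0;1 0.02 0 0 0 0 0;1 0.02 0 0 0 0 0;1 0.02 0 0 0 0 0;1 0.02 0 0 0 0 0")

```text
clock: 5.53
tcp_pos: [0.5283, -0.1204, 0.0494]
tcp_rot: [-3.142, -0.0, 1.485]
ft_force: [0.7, -2.0, 1.1]
width: 0.005
gripper_force: 0.9
```

>>> step_arm(rows="1 0.018 0 0 0 0 0;1 0.016 0 0 0 0 0;1 0.014 0 0 0 0 0;1 0.012 0 0 0 0 0;1 0.012 0 0 0 0 0;1 0.01 0 0 0 0 0;1 0.01 0 0 0 0 0;1 0.008 0 0 0 0 0")

```text
clock: 6.2
tcp_pos: [0.5304, -0.0958, 0.0494]
tcp_rot: [-3.141, -0.0, 1.485]
ft_force: [-0.9, -1.8, 1.6]
width: 0.006
gripper_force: 0.8
```

~14 mm to go; slow now.

>>> step_arm(rows="1 0.006 0 0 0 0 0;1 0.006 0 0 0 0 0;1 0.006 0 0 0 0 0;1 0.006 0 0 0 0 0;1 0.006 0 0 0 0 0;1 0.006 0 0 0 0 0;1 0.006 0 0 0 0 0;1 0.006 0 0 0 0 0")

```text
clock: 6.87
tcp_pos: [0.5313, -0.0854, 0.0495]
tcp_rot: [-3.142, 0.003, 1.485]
ft_force: [-4.3, -24.3, -0.2]
width: 0.004
gripper_force: 12.2
```

>>> step_arm(rows="1 0.003 0 0 0 0 0;1 0.003 0 0 0 0 0;1 0.003 0 0 0 0 0;1 0.003 0 0 0 0 0;1 0 0 0 0 0 0;1 0 0 0 0 0 0;1 0 0 0 0 0 0;1 0 0 0 0 0 0")

```text
clock: 7.53
tcp_pos: [0.5313, -0.0854, 0.0495]
tcp_rot: [3.142, 0.006, 1.484]
ft_force: [-6.6, -35.6, 0.6]
width: 0.003
gripper_force: 18.0
```

>>> step_arm(rows="1 -0.02 0 0 0 0 0;1 -0.06 0 0 0 0 0;1 -0.1 0 0 0 0 0;1 -0.12 0 0 0 0 0;1 -0.12 0 0 0 0 0;1 -0.1 0 0 0 0 0;1 -0.04 0 0 0 0 0;1 0 0 0 0 0 0")

```text
clock: 8.2
tcp_pos: [0.5194, -0.222, 0.0493]
tcp_rot: [3.141, -0.0, 1.482]
ft_force: [-0.9, 0.1, 0.5]
width: 0.008
gripper_force: 0.0
```

>>> step_arm(rows="1 0 0.04 0 0 0 0;1 0 0.08 0 0 0 0;1 0 0.1 0 0 0 0;1 0 0.12 0 0 0 0;1 0 0.12 0 0 0 0;1 0 0.08 0 0 0 0;1 0 0.05 0 0 0 0;1 0 0 0 0 0 0")

```text
clock: 8.87
tcp_pos: [0.6684, -0.2311, 0.0487]
tcp_rot: [3.142, -0.0, 1.487]
ft_force: [0.5, 0.4, -0.5]
width: 0.009
gripper_force: 0.0
```

Run:
```python
from h import *
from scipy.spatial.transform import Rotation as R
s=monitor.read_state(); print(s['tcp_pos'],s['tcp_rot'])
p,d=snap('wrist','w2')
p,d=snap('top','t2');cv2.imwrite('pics/c2.png',cv2.resize(p[120:250,230:430,::-1],None,fx=4,fy=4,interpolation=cv2.INTER_CUBIC))
```

```text
[ 0.66837666 -0.23111466  0.04874149] [ 3.14154459e+00 -4.26206588e-04  1.48670572e+00]
```

View pics/c2.png

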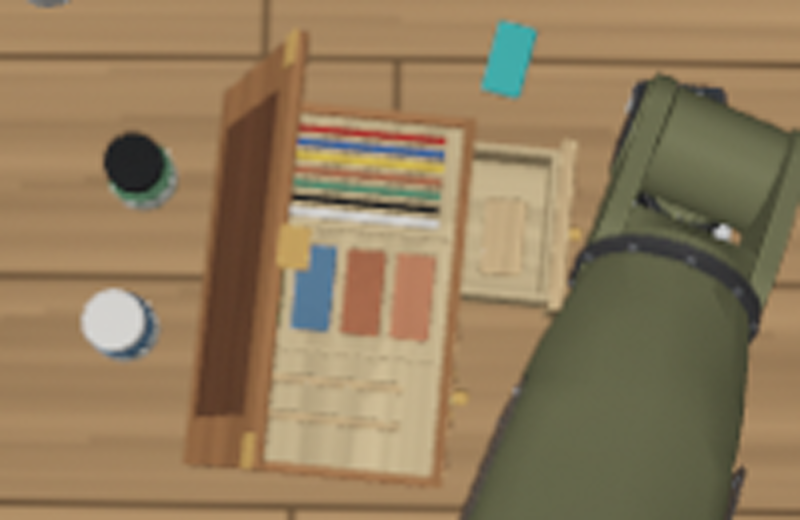

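>>> step_arm(rows="1 0.03 0 0 0 0 0;1 0.06 0 0 0 0 0;1 0.05 0 0 0 0 0;1 0.03 0 0 0 0 0;1 0.014 0 0 0 0 0;1 0.008 0 0 0 0 0;1 0.008 0 0 0 0 0;1 0.01 0 0 0 0 0")

```text
clock: 9.63
tcp_pos: [0.6711, -0.1812, 0.0495]
tcp_rot: [3.142, 0.0, 1.484]
ft_force: [-0.4, -0.6, -0.2]
width: 0.003
gripper_force: 0.0
```

>>> step_arm(rows="1 0.012 0 0 0 0 0;1 0.016 0 0 0 0 0;1 0.02 0 0 0 0 0;1 0.02 0 0 0 0 0;1 0.02 0 0 0 0 0;1 0.02 0 0 0 0 0;1 0.02 0 0 0 0 0;1 0.02 0 0 0 0 0")

```text
clock: 10.3
tcp_pos: [0.6743, -0.1435, 0.0494]
tcp_rot: [-3.141, 0.0, 1.485]
ft_force: [-0.7, -1.9, 0.4]
width: 0.009
gripper_force: 0.9
```

>>> step_arm(rows="1 0.018 0 0 0 0 0;1 0.016 0 0 0 0 0;1 0.014 0 0 0 0 0;1 0.012 0 0 0 0 0;1 0.01 0 0 0 0 0;1 0.01 0 0 0 0 0;1 0.008 0 0 0 0 0;1 0.006 0 0 0 0 0")

```text
clock: 10.97
tcp_pos: [0.6763, -0.1205, 0.0494]
tcp_rot: [-3.142, -0.0, 1.485]
ft_force: [-1.9, -1.4, -0.0]
width: 0.005
gripper_force: 0.8
```

>>> step_arm(rows="1 0.01 0 0 0 0 0;1 0.01 0 0 0 0 0;1 0.01 0 0 0 0 0;1 0.01 0 0 0 0 0;1 0.008 0 0 0 0 0;1 0.006 0 0 0 0 0;1 0.006 0 0 0 0 0;1 0.006 0 0 0 0 0")

```text
clock: 11.63
tcp_pos: [0.6777, -0.1041, 0.0494]
tcp_rot: [-3.142, -0.0, 1.485]
ft_force: [-0.8, -2.3, -0.3]
width: 0.003
gripper_force: 0.8
```

>>> step_arm(rows="1 0.005 0 0 0 0 0;1 0.005 0 0 0 0 0;1 0.005 0 0 0 0 0;1 0.005 0 0 0 0 0;1 0.005 0 0 0 0 0;1 0.005 0 0 0 0 0;1 0 0 0 0 0 0;1 0 0 0 0 0 0")

```text
clock: 12.3
tcp_pos: [0.6782, -0.0982, 0.0494]
tcp_rot: [3.142, 0.002, 1.484]
ft_force: [-2.8, -9.2, 0.0]
width: 0.007
gripper_force: 4.7
```

>>> step_arm(rows="1 -0.04 0 0 0 0 0;1 -0.1 0 0 0 0 0;1 -0.1 0 0 0 0 0;1 0 0 -0.16 0 0 0;1 0 0 -0.16 0 0 0;1 0 0 -0.16 0 0 0;1 0 0 -0.16 0 0 0;1 0 0 -0.16 0 0 0")

```text
clock: 12.97
tcp_pos: [0.673, -0.1566, 0.2519]
tcp_rot: [3.141, -0.0, 1.485]
ft_force: [0.2, -0.9, 0.3]
width: 0.005
gripper_force: 0.0
```

>>> step_arm(rows="1 0 0 -0.16 0 0 0;1 0 0 -0.16 0 0 0;1 0 0 -0.16 0 0 0;1 0.15 -0.05 0 0 0 0;1 0.15 -0.05 0 0 0 0;1 0.15 -0.05 0 0 0 0;1 0.15 -0.05 0 0 0 0;1 0.15 -0.05 0 0 0 0")

```text
clock: 13.63
tcp_pos: [0.6264, 0.0372, 0.3698]
tcp_rot: [3.141, -0.001, 1.485]
ft_force: [0.8, 0.5, -0.9]
width: 0.005
gripper_force: 0.0
```

>>> step_arm(rows="1 0.1 -0.015 0 0 0 0;1 0.1 -0.015 0 0 0 0;1 0.1 -0.015 0 0 0 0;1 0 0 0 0 0 0;1 0 0 0 0 0 0;1 0 0 0 0 0 0;1 0 0 0 0 0 0;1 0 0 0 0 0 0")

```text
clock: 14.3
tcp_pos: [0.6225, 0.1103, 0.3695]
tcp_rot: [3.141, -0.0, 1.483]
ft_force: [-0.2, -0.2, 0.2]
width: 0.008
gripper_force: 0.0
```

Run:
```python
from h import *
s=monitor.read_state(); p=s['tcp_pos']; print(p,s['tcp_rot'])
C=np.array([.6135,.020]);y=1.485;ex=np.array([np.cos(y),np.sin(y)]);ey=np.array([-ex[1],ex[0]])
q=p[:2]-C;print('chest xy',q@ex,q@ey)
prev=None
for th in np.r_[1.25,np.linspace(1.19,0,25)]:
    r=.165;t=np.array([.1-r*np.cos(th)+.01*np.sin(th)+.008,.083+r*np.sin(th)+.01*np.cos(th)])
    print(round(th,2),t.round(4),'' if prev is None else ((t-prev)/.25*[1,-1]).round(3)); prev=t
snap('scene','s3')
```

```text
[0.62250741 0.1102518  0.36951729] [ 3.14142481e+00 -7.67023752e-05  1.48346111e+00]
chest xy 0.09069168253303994 -0.0012405022677204067
1.25 [0.0655 0.2427] 
1.19 [0.056  0.2399] [-0.038  0.011]
1.14 [0.0482 0.2371] [-0.031  0.011]
1.09 [0.0407 0.234 ] [-0.03   0.013]
1.04 [0.0333 0.2305] [-0.03   0.014]
0.99 [0.0261 0.2266] [-0.029  0.016]
0.94 [0.0191 0.2223] [-0.028  0.017]
0.89 [0.0123 0.2178] [-0.027  0.018]
0.84 [0.0057 0.2128] [-0.026  0.02 ]
0.79 [-0.0006  0.2076] [-0.025  0.021]
0.74 [-0.0067  0.2021] [-0.024  0.022]
0.69 [-0.0124  0.1962] [-0.023  0.023]
0.64 [-0.0179  0.1901] [-0.022  0.024]
0.6 [-0.023   0.1838] [-0.021  0.025]
0.55 [-0.0279  0.1771] [-0.019  0.026]
0.5 [-0.0324  0.1703] [-0.018  0.027]
0.45 [-0.0365  0.1632] [-0.017  0.028]
0.4 [-0.0403  0.156 ] [-0.015  0.029]
0.35 [-0.0438  0.1485] [-0.014  0.03 ]
0.3 [-0.0468  0.1409] [-0.012  0.03 ]
0.25 [-0.0495  0.1332] [-0.011  0.031]
0.2 [-0.0518  0.1253] [-0.009  0.031]
0.15 [-0.0537  0.1173] [-0.008  0.032]
0.1 [-0.0552  0.1093] [-0.006  0.032]
0.05 [-0.0563  0.1012] [-0.004  0.032]
0.0 [-0.057  0.093] [-0.003  0.033]
```

View pics/s3.png

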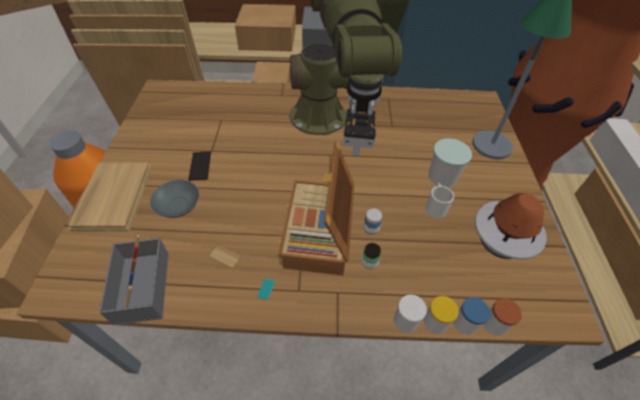

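>>> step_arm(rows="1 0 0 0.06 0 0 0;1 0 0 0.12 0 0 0;1 0 0 0.12 0 0 0;1 0 0 0.12 0 0 0;1 0 0 0.08 0 0 0;1 0 0 0.015 0 0 0;1 0 0 0 0 0 0;1 0 0 0 0 0 0")

```text
clock: 15.02
tcp_pos: [0.6228, 0.1111, 0.2423]
tcp_rot: [3.14, -0.0, 1.484]
ft_force: [0.4, -0.2, 0.3]
width: 0.007
gripper_force: 0.0
```

>>> step_arm(rows="1 -0.03 0 0 0 0 0;1 -0.03 0 0 0 0 0;1 -0.02 0 0 0 0 0;1 -0.02 0 0 0 0 0;1 -0.01 0 0 0 0 0;1 -0.01 0 0 0 0 0;1 -0.01 0 0 0 0 0;1 -0.01 0 0 0 0 0")

```text
clock: 15.68
tcp_pos: [0.6193, 0.0764, 0.2407]
tcp_rot: [-3.142, -0.0, 1.485]
ft_force: [0.5, 3.1, -1.2]
width: 0.003
gripper_force: 1.5
```

>>> step_arm(rows="1 -0.016 0 0.005 0 0 0;1 -0.015 0 0.006 0 0 0;1 -0.015 0 0.006 0 0 0;1 -0.015 0 0.007 0 0 0;1 -0.015 0 0.007 0 0 0;1 -0.015 0 0.007 0 0 0;1 -0.015 0 0.008 0 0 0;1 -0.014 0 0.008 0 0 0")

```text
clock: 16.35
tcp_pos: [0.6167, 0.0461, 0.2271]
tcp_rot: [3.141, 0.0, 1.485]
ft_force: [0.3, 0.7, 2.7]
width: 0.005
gripper_force: 1.4
```

>>> step_arm(rows="1 -0.014 0 0.008 0 0 0;1 -0.014 0 0.009 0 0 0;1 -0.014 0 0.009 0 0 0;1 -0.013 0 0.009 0 0 0;1 -0.013 0 0.01 0 0 0;1 -0.013 0 0.01 0 0 0;1 -0.013 0 0.01 0 0 0;1 -0.012 0 0.011 0 0 0")

```text
clock: 17.02
tcp_pos: [0.6144, 0.0198, 0.208]
tcp_rot: [3.142, 0.0, 1.485]
ft_force: [0.9, 0.5, 4.0]
width: 0.009
gripper_force: 1.3
```

>>> step_arm(rows="1 -0.012 0 0.011 0 0 0;1 -0.012 0 0.011 0 0 0;1 -0.012 0 0.011 0 0 0;1 -0.011 0 0.012 0 0 0;1 -0.011 0 0.012 0 0 0;1 -0.011 0 0.012 0 0 0;1 -0.011 0 0.012 0 0 0;1 -0.01 0 0.013 0 0 0")

```text
clock: 17.68
tcp_pos: [0.6125, -0.0025, 0.1843]
tcp_rot: [-3.142, 0.0, 1.485]
ft_force: [1.1, 0.0, 2.6]
width: 0.003
gripper_force: 1.1
```

>>> step_arm(rows="1 -0.01 0 0.013 0 0 0;1 -0.01 0 0.013 0 0 0;1 -0.009 0 0.013 0 0 0;1 -0.009 0 0.013 0 0 0;1 -0.009 0 0.014 0 0 0;1 -0.008 0 0.014 0 0 0;1 -0.008 0 0.014 0 0 0;1 -0.008 0 0.014 0 0 0")

```text
clock: 18.35
tcp_pos: [0.611, -0.0201, 0.1573]
tcp_rot: [-3.142, -0.0, 1.485]
ft_force: [1.1, 0.4, 1.6]
width: 0.006
gripper_force: 1.0
```

>>> step_arm(rows="1 -0.007 0 0.015 0 0 0;1 -0.007 0 0.015 0 0 0;1 -0.006 0 0.015 0 0 0;1 -0.006 0 0.015 0 0 0;1 -0.005 0 0.015 0 0 0;1 -0.005 0 0.015 0 0 0;1 -0.004 0 0.015 0 0 0;1 -0.004 0 0.015 0 0 0")

```text
clock: 19.02
tcp_pos: [0.61, -0.0311, 0.1273]
tcp_rot: [-3.142, 0.0, 1.485]
ft_force: [0.1, -1.1, 2.0]
width: 0.005
gripper_force: 0.9
```

>>> step_arm(rows="1 -0.004 0 0.014 0 0 0;1 -0.003 0 0.014 0 0 0;1 -0.003 0 0.013 0 0 0;1 -0.003 0 0.012 0 0 0;1 -0.002 0 0.011 0 0 0;1 -0.002 0 0.01 0 0 0;1 0 0 0.009 0 0 0;1 0 0 0.008 0 0 0")

```text
clock: 19.68
tcp_pos: [0.6096, -0.0352, 0.1047]
tcp_rot: [-3.141, 0.0, 1.485]
ft_force: [-0.5, -0.9, 2.2]
width: 0.008
gripper_force: 0.9
```

12 mm left; slow in until the force rises.

>>> step_arm(rows="1 0 0 0.006 0 0 0;1 0 0 0.006 0 0 0;1 0 0 0.006 0 0 0;1 0 0 0.005 0 0 0;1 0 0 0.005 0 0 0;1 0 0 0.004 0 0 0;1 0 0 0.004 0 0 0;1 0 0 0.004 0 0 0")

```text
clock: 20.35
tcp_pos: [0.6097, -0.0351, 0.0949]
tcp_rot: [3.142, 0.0, 1.485]
ft_force: [-0.2, -1.3, 1.0]
width: 0.009
gripper_force: 0.9
```

>>> step_arm(rows="1 0 0 0.003 0 0 0;1 0 0 0.003 0 0 0;1 0 0 0.003 0 0 0;1 0 0 0.002 0 0 0;1 0 0 0 0 0 0;1 0 0 0 0 0 0;1 0 0 0 0 0 0;1 0 0 0 0 0 0")

```text
clock: 21.02
tcp_pos: [0.6097, -0.0351, 0.0932]
tcp_rot: [3.141, 0.0, 1.485]
ft_force: [-4.6, -0.1, 11.7]
width: 0.009
gripper_force: 5.6
```

>>> step_arm(rows="1 0 0 -0.02 0 0 0;1 0 0 -0.08 0 0 0;1 0 0 -0.14 0 0 0;1 0 0 -0.16 0 0 0;1 0 0 -0.16 0 0 0;1 0 0 -0.16 0 0 0;1 0 0 -0.1 0 0 0;1 0 0 0 0 0 0")

```text
clock: 21.68
tcp_pos: [0.6108, -0.035, 0.3035]
tcp_rot: [3.133, -0.0, 1.485]
ft_force: [0.0, 0.8, -0.2]
width: 0.004
gripper_force: 0.0
```

>>> step_arm(rows="1 -0.1 0 0 0 0 0;1 -0.16 0 0 0 0 0;1 -0.16 0 0 0 0 0;1 -0.16 0 0 0 0 0;1 -0.16 0 0 0 0 0;1 -0.1 0 0 0 0 0;1 0 0 0 0 0 0;1 0 0 0 0 0 0")

```text
clock: 22.35
tcp_pos: [0.5912, -0.2452, 0.2959]
tcp_rot: [-3.14, -0.001, 1.483]
ft_force: [0.5, -0.1, 0.2]
width: 0.008
gripper_force: 0.0
```

Run:
```python
from h import *
from scipy.spatial.transform import Rotation as R
s=monitor.read_state(); print(s['tcp_pos'],s['ft_force'])
p,d=snap('wrist','w4')
T=np.eye(4);T[:3,:3]=R.from_euler('xyz',s['tcp_rot']).as_matrix();T[:3,3]=s['tcp_pos']
np.save('pics/w4T.npy',T@np.array(optics.camera_params('wrist')['tool_from_camera']))
```

```text
[ 0.59124883 -0.2452235   0.29593262] [ 0.5454992  -0.07455266  0.17909041]
```

View pics/w4.png

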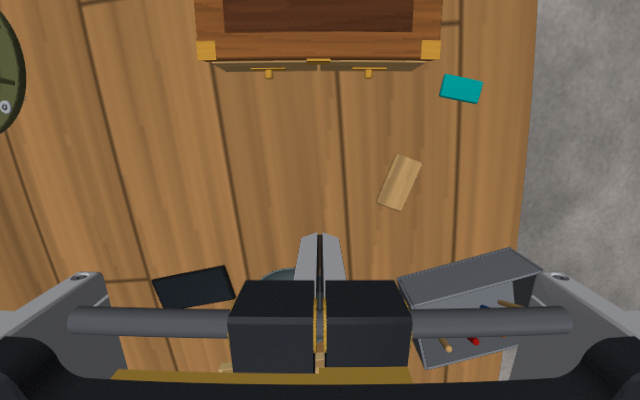

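Run:
```python
from h import *
T=np.load('pics/w4T.npy');d=np.load('pics/w4.npy')
P=[(320,10),(260,10),(240,45),(320,45),(400,45),(268,76),(368,75),(250,69),(300,69),(340,69),(390,69)]
for p,w in zip(P,world('wrist',P,d,T)): print(p,np.round(w,4))
C=np.array([.6135,.020]);y=1.485
```

```text
(320, 10) [ 0.6102 -0.0305  0.0948]
(260, 10) [ 0.5382 -0.0231  0.0938]
(240, 45) [ 0.508  -0.0591  0.0928]
(320, 45) [ 0.6068 -0.0688  0.0931]
(400, 45) [ 0.7059 -0.0767  0.0921]
(268, 76) [ 0.5289 -0.0879  0.0339]
(368, 75) [ 0.6745 -0.0995  0.0331]
(250, 69) [ 0.5021 -0.074   0.0253]
(300, 69) [ 0.576  -0.0809  0.0236]
(340, 69) [ 0.6353 -0.0857  0.021 ]
(390, 69) [ 0.7098 -0.092   0.0216]
```

Lid flat at z ≈ 93 mm, and both drawer fronts lie on one line, flush with the chest.

```bash
python3 -c "from station import hand_in; print(hand_in())"
```

```text
the job is handed in; nothing more can be done
None
```

The job is handed in: I pushed both drawers home to their stops, then eased the lid shut without slamming it. The pot was not touched, but it is hidden in the shut drawer, so I couldn't see that it still stands; I saw nothing on the bench move, though the jars weren't in the last picture.

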